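# Close a gift carton and hold the keeper at the third click

### The job

Close the gift carton in the jig: fold down its far flap first, then the near flap over it. Then swing the keeper lever by its wooden handle round over the closed flaps by exactly three clicks, never on to a fourth, and finish while still holding the handle there, because the lever springs back when let go. Leave the other things on the table as they stand.

Things in the scene. Friction and masses are not known exactly. Their poses are not given: they have to be found in the camera images.
- jig: closing jig fixed to the table: plywood board 170 (x) x 240 (y) mm, top 14 mm above the table. Origin: centre of its underside, table level; x away from the robot, y to its left (turned up to 0.25 rad). The open kraft carton, 110 x 110 mm, is fixed on it, centred at jig x 0, y +45 mm, rim 69 mm above the table. The lever's upright post is at jig x 0, y -75 mm.
- far_flap (a joint): hinge of the carton's far flap, rad: 0 = lying flat and closed, 1.57 = upright, more = leaning outward (away from the robot); range 0 to 2.4. Hinge line along jig y at jig x +55 mm, 69 mm above the table. Flap 55 mm long, 108 mm wide, 3 mm thick, top 72.5 mm above the table when closed. Stiff: stays where it is put, 0.02 N m of friction.
- near_flap (a joint): hinge of the near flap, rad: 0 = flat and closed, 1.57 = upright, more = leaning outward (towards the robot); range 0 to 2.4. Hinge line along jig y at jig x -55 mm, 73 mm above the table. Flap 65 mm long, 108 mm wide, 3 mm thick; closed, its edge lies 10 mm over the far flap and its top is 76.5 mm above the table. Stays where it is put, 0.02 N m of friction.
- far_flap_edge (a point): middle of the far flap's free edge
- near_flap_edge (a point): middle of the near flap's free edge
- click_lever (a joint): angle of the steel keeper lever about its post, rad: 0 = back stop, pointing to the robot beside the carton; grows clockwise from above; end stop 2.1. Starts at 0.03 to 0.33; free play to about 0.6. Its pawl passes a peak at 0.775 (first click), 1.125 (second), 1.475 (third), 1.825 (fourth) and rides in the dips after them, centred at 0.95, 1.30, 1.65, 2.0. At 1.65 the arm points along jig +y.
- lever_handle: turned wooden handle standing upright on the lever arm, turning freely about its own upright axis: 18 mm diameter, 36 mm tall, on the arm 120 mm from the post's axis. Origin: centre of its foot, 86.5 mm above the table, on the arm's top face (86 mm; the arm is 24 mm wide, 7 mm thick, its underside 79 mm above the table).
- handle_mid (a point): centre of the handle at the height to pinch it, 106.5 mm above the table
- glue_stick: standing glue stick, 27 mm diameter, 87 mm tall, left of the jig; a bystander. Origin: centre of its underside
- block_stamp: wooden block stamp, 62 x 85 x 22 mm, left of the jig; a bystander. Origin: centre of its underside
- balm_tin: small round white tin, 39 mm diameter, 16 mm tall, left of the jig; a bystander. Origin: centre of its underside
- lever_axis (a point): top of the lever's post, 92 mm above the table, on the axis the lever turns about. At the third click the arm lies straight across the closed flaps where they overlap. The push needed at the handle builds to 2 to 5 N and drops by 2 to 4 N as each peak is passed; a spring of 0.38 N m/rad (slack at 0.18 rad) pulls the lever back from the third click unless held.

How it is judged:
By the outcome, as a careful person would: the job done as asked, in the order asked, and still so for the second after the job is handed in, while the arm keeps its last pose, push and grip.
It also fails if it takes over 54 s, if anything falls off the work surface, if the arm or the gripper's body presses on something with over 40 N, if the wrist force passes 120 N, or if a joint passes its speed limit or range.

### The arm

A 7-joint arm with a two-finger parallel gripper is mounted at the origin on a cart in front of the work surface, level with it; the furniture and walls round the work are solid. World frame = base frame: x ahead of the robot, y to its left, z up, the work surface at z = 0. Lengths are in m, angles in rad, forces in N, time in s.
With the tool pointing down it reaches from about 0.425 to 1.025 m from the base axis. Payload 9.4 kg.
Tool frame: the origin (TCP) lies between the finger pads; the fingertips stand ahead of it and the grasp point (between the pads) lies 3 mm ahead of it (manip.tip_extent is the z of the fingertips in the tool frame, in m); z points along the fingers, y is the line along which they close (so a half turn about z gives the same grasp; the last joint's range is limited). The gripper opens to 93 mm and grips with 3 to 60 N. Pads are 15 mm wide; open, the fingers measure 128 mm over their backs; the gripper's body (75 mm by 188 mm) begins 65 mm behind the grasp point.
Start: joints at [1.045, 0.599, -0.003, 1.599, 0.002, 0.943, -0.08], TCP at [0.315, -0.653, 0.241] pointing down, gripper open.
Joint ranges: [-2.57, 2.57], [-0.35, 1.97], [-1.29, 1.29], [0.11, 2.56], [-1.05, 4.19], [0.11, 1.86], [-2.63, 2.63]. Speed limits (rad/s): [2.22, 2.22, 3.01, 3.01, 3.14, 3.14, 3.14].

### API

Orientations are given as a 3x3 rotation matrix whose columns are the frame's x, y, z axes.
In Python, from workcell import manip, vision, workorder gives the robot as it stands.
- The arm moves only by the shell command python3 -m pendant 'ROWS' [FORCE]. ROWS is JSON, a list of rows, each a list of 3 entries, a list of its own where there are three numbers: the shift along the tool's x, y, z in m, then the turn, a rotation vector about the tool's x, y, z in rad, then the opening, from 0 (shut) to 1 (fully open). In form: [[[tx, ty, tz], [wx, wy, wz], jaw], ...]. A call has 1 to 20 rows; each row is the pose to reach, as a shift and turn from the pose commanded when the call began, along the tool's axes at that moment; what a row does not reach only later rows make up. A row lasts 1/10 s, in which the tool goes at most 50 mm and 8.59 degrees, less where a joint would pass 70% of its speed; a pose out of reach is approached as far as the arm can. A call with a gripper value outside its range is refused whole. The fingers move at their own pace and stop on an object; FORCE is the grip in N (left out, the last holds). Time passes only in rows, so rows that repeat a pose let the fingers close. It gives the time, the measured TCP pose, the force, the opening and the grip force at its end, in the units of the state.
- manip.get_state(): the state, without advancing time (a new reading comes with each control period).
- vision.grab_frame(name): name is "side" or "top" or "wrist"; returns the picture (420x560x3 uint8, red, green, blue); there is no depth.
- vision.get_calibration(name): a dict with "fx", "fy", "cx", "cy" (pixels), "eye" and "attitude" of the camera in the world; the wrist camera has in their place "T_tool_cam" (4x4, takes a point from camera to tool coordinates, whose origin is the TCP and whose axes are the flange's). Camera axes: x right, y down, z forward; pixel columns grow to the right and rows downward; lengths in m; the calibration is good to about 2 mm. The wrist camera is an equidistant fisheye: a pixel r from the principal point sees the ray r / f radians off the axis. A picture is of the moment at which its call begins: read the wrist's pose just before it. get_calibration takes no time and is no camera call.
- workorder.finish_job(): hands the job in; it is judged then, once.
The state is a dict: "clock": time; "joints": joint angles; "qd": joint speeds; "joint_torque": joint torques, N m; "eef_pos": TCP position; "orientation": TCP orientation; "force": force on the tool from outside, world axes, zero at the start; "torque": the same for the moment, N m; "finger_gap": finger opening in m; "gripper_force": force on a finger pad.
Only numpy, scipy, OpenCV 4.12 (cv2) and the standard library are available. Lean on these libraries where they do the work, as an engineer would, in place of code of your own. Each camera call takes 0.05 s, during which the arm holds its last target. There are 200 camera calls.

## Working session

There is one attempt and no reset: what is moved stays moved. The work goes in short steps, Python scripts to look and compute and a shell command to move; the robot and the scene stay as the last step left them, time stands still between calls to the robot, and variables do not carry over. Pictures are saved under pics/ and viewed, at most 10 in all, crops included, and the job is handed in when it is done.

```bash
mkdir -p pics; ls; python3 - <<'E'
from workcell import manip, vision
import cv2,numpy as np
np.set_printoptions(precision=4,suppress=True)
s=manip.get_state()
print(s['clock'],s['eef_pos'],s['orientation'],s['finger_gap'],manip.tip_extent)
for n in("top","side","wrist"):
    im=vision.grab_frame(n); cv2.imwrite(f'pics/{n}0.png',im[:,:,::-1]); print(n,vision.get_calibration(n))
E
```

```text
pics
0.0 [ 0.3144 -0.6528  0.2398] [[ 0.901   0.4339 -0.0008]
 [ 0.4339 -0.901   0.0013]
 [-0.0001 -0.0015 -1.    ]] 0.0930321306453873 0.022
top {'fx': 483.44078039251764, 'fy': 483.44078039251764, 'cx': 281.5729107550556, 'cy': 210.33307937075682, 'eye': array([0.4925, 0.0857, 1.0022]), 'attitude': array([[-0.0138, -0.9978,  0.0653],
       [-0.9991,  0.0163,  0.0381],
       [-0.0391, -0.0647, -0.9971]])}
side {'fx': 396.00672514684146, 'fy': 396.00672514684146, 'cx': 277.7158654831015, 'cy': 212.55539603476922, 'eye': array([ 0.2337, -0.4669,  0.6589]), 'attitude': array([[ 0.8636, -0.3332,  0.3783],
       [-0.504 , -0.5571,  0.66  ],
       [-0.0091, -0.7606, -0.6491]])}
wrist {'fx': 325.19226210127806, 'fy': 325.19226210127806, 'cx': 278.617326606739, 'cy': 208.0683860086199, 'T_tool_cam': array([[ 0.0001, -0.9584, -0.2854,  0.0801],
       [ 1.    ,  0.    ,  0.0004,  0.0007],
       [-0.0004, -0.2854,  0.9584, -0.144 ],
       [ 0.    ,  0.    ,  0.    ,  1.    ]])}
```

```bash
python3 -c "
import cv2
for n in('top','side'):
    cv2.imwrite(f'pics/{n}0b.png',cv2.resize(cv2.imread(f'pics/{n}0.png'),(800,600),interpolation=2))"
```

```text
(no output)
```

View pics/top0b.png

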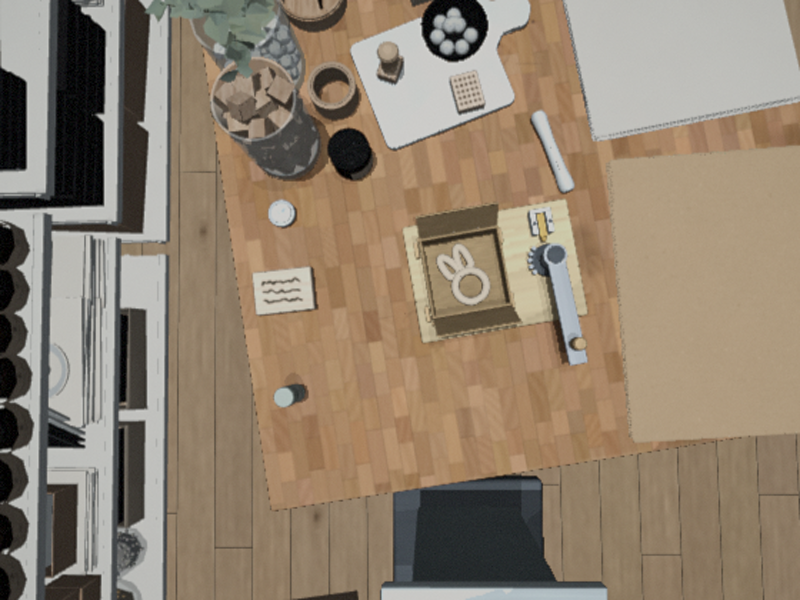

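View pics/side0b.png

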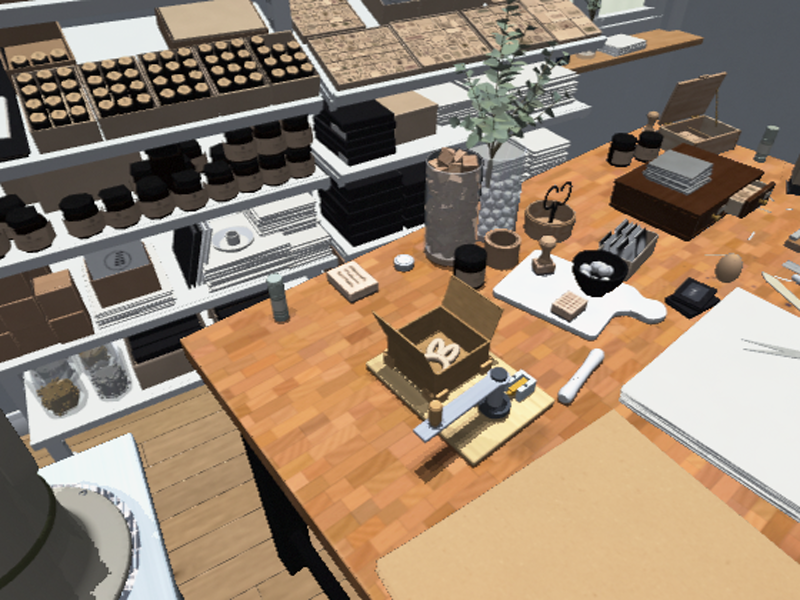

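Top view: jig board corners are at about (404,228), (567,200), (586,314) and (422,342), the post at (554,255) and the handle at (579,343). Both flaps lean outward. I'll enlarge it.

```bash
python3 -c "
import cv2,numpy as np
a=cv2.imread('pics/top0.png')[130:270,270:420]; b=cv2.imread('pics/side0.png')[185:330,250:395]
cv2.imwrite('pics/c0.png',np.hstack([cv2.resize(a[:,:140],(400,400),interpolation=2),cv2.resize(b,(400,400),interpolation=2)]))"
```

```text
(no output)
```

View pics/c0.png

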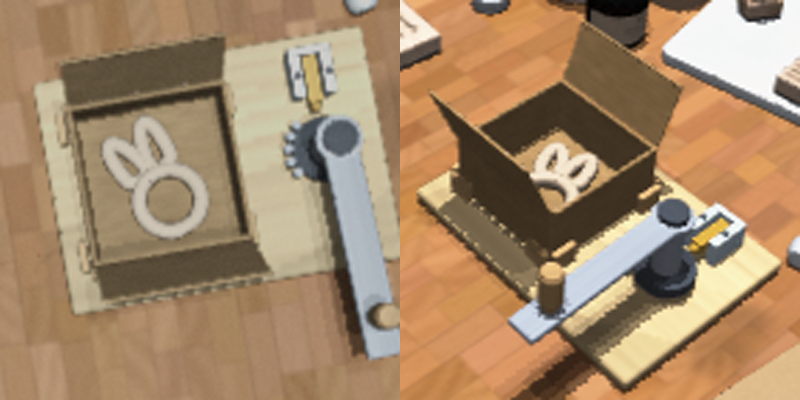

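The crop gives the board corners, flap edges, post and handle in both views, so I'll fit the model.

```bash
cat > fit.py <<'E'
import numpy as np
from workcell import vision
from scipy.optimize import least_squares
C={n:vision.get_calibration(n) for n in('top','side')}
def proj(n,P):
    c=C[n]; q=np.array(c['attitude']).T@(P-c['eye']); return np.array([c['cx']+c['fx']*q[0]/q[2],c['cy']+c['fy']*q[1]/q[2]])
def T(u,v): return ('top',270+u/2.857,130+v/2.857)
def S(u,v): return ('side',250+(u-400)/2.759,185+v/2.759)
def world(p,j):
    c,s=np.cos(p[2]),np.sin(p[2]); return np.array([p[0]+c*j[0]-s*j[1],p[1]+s*j[0]+c*j[1],j[2]])
def far(y): return lambda p:(.055-.055*np.cos(p[3]),y,.069+.055*np.sin(p[3]))
def near(y): return lambda p:(-.055+.065*np.cos(p[4]),y,.073+.065*np.sin(p[4]))
def hnd(z): return lambda p:(.12*np.cos(np.pi/2+1.65-p[5]),-.075+.12*np.sin(np.pi/2+1.65-p[5]),z)
k=lambda *j:(lambda p:j)
if __name__=='__main__':
    np.set_printoptions(precision=4,suppress=True)
    M=[(T(36,85),k(.085,.12,.014)),(T(360,28),k(.085,-.12,.014)),(T(76,313),k(-.085,.12,.014)),(T(341,137),k(0,-.075,.092)),(T(384,315),hnd(.1225)),
     (T(62,64),far(.099)),(T(223,38),far(-.009)),(T(100,298),near(.099)),(T(268,270),near(-.009)),
     (S(418,197),k(-.085,.12,.014)),(S(622,386),k(-.085,-.12,.014)),(S(778,265),k(.085,-.12,.014)),(S(673,212),k(0,-.075,.092)),(S(551,270),hnd(.1225)),
     (S(583,25),far(.099)),(S(680,90),far(-.009)),(S(432,93),near(.099))]
    f=lambda p:np.concatenate([proj(m[0],world(p,j(p)))-m[1:] for m,j in M])
    r=least_squares(f,[.5,0,.15,2,2,.2],loss='soft_l1'); p=r.x; np.save('p.npy',p); print(p); print(f(p).reshape(-1,2).T)
    for n,j in(('farE',far(.045)),('nearE',near(.045)),('hand',hnd(.1065)),('final',k(0,.045,.1065)),('farH',k(.055,.045,.069)),('nearH',k(-.055,.045,.073)),('post',k(0,-.075,.092))):print(n,world(p,j(p)))
E
python3 fit.py
```

```text
[ 0.5975 -0.0105  0.153   1.9392  1.9317  0.0603]
[[-0.6012  1.3374 -0.7714  0.7882  2.2376  0.2465  1.8934  1.0788  1.9506
  -1.7902  0.1274  1.6998 -0.2896 -1.2503 -0.5624  0.1673 -0.6577]
 [-0.6834 -0.7557  0.8864  0.4415  0.9942  0.2834 -0.7004  0.1277 -0.1555
  -3.6231 -0.7253 -1.504  -0.8713 -0.3743 -2.2806 -1.3529 -2.8483]]
farE [0.6646 0.0454 0.1203]
nearE [0.5136 0.0221 0.1338]
hand [ 0.4907 -0.1051  0.1065]
final [0.5906 0.034  0.1065]
farH [0.645  0.0424 0.069 ]
nearH [0.5363 0.0256 0.073 ]
post [ 0.6089 -0.0846  0.092 ]
```

```bash
cat > go.py <<'E'
import sys,numpy as np
from workcell import manip
from fit import world
np.set_printoptions(precision=4,suppress=True)
p=np.load('p.npy'); s=manip.get_state(); R=np.array(s['orientation']); x=np.array(s['eef_pos'])
c,sn=np.cos(p[2]),np.sin(p[2]); d=x-world(p,(0,0,0)); 
print('t',s['clock'],'TCP jig',np.array([c*d[0]+sn*d[1],-sn*d[0]+c*d[1],x[2]]),'yaw err',np.arctan2(R[1,0],R[0,0])-p[2],'F',np.array(s['force']),'gap',s['finger_gap'])
if len(sys.argv)>3: print('shift',R.T@(world(p,[float(a) for a in sys.argv[1:4]])-x))
E
python3 go.py .115 .045 .222
```

```text
t 0.15 TCP jig [-0.3777 -0.5918  0.24  ] yaw err 0.2957911994401148 F [ 0.3685 -0.3146  0.2779] gap 0.09299653338586829
shift [ 0.6569 -0.4655  0.0184]
```

```bash
python3 -m pendant '[[[0.657,-0.466,0.0],[0,0,0.296],0],[[0.657,-0.466,0.0],[0,0,0.296],0],[[0.657,-0.466,0.0],[0,0,0.296],0],[[0.657,-0.466,0.0],[0,0,0.296],0],[[0.657,-0.466,0.0],[0,0,0.296],0],[[0.657,-0.466,0.0],[0,0,0.296],0],[[0.657,-0.466,0.0],[0,0,0.296],0],[[0.657,-0.466,0.0],[0,0,0.296],0],[[0.657,-0.466,0.0],[0,0,0.296],0],[[0.657,-0.466,0.0],[0,0,0.296],0],[[0.657,-0.466,0.0],[0,0,0.296],0],[[0.657,-0.466,0.0],[0,0,0.296],0],[[0.657,-0.466,0.0],[0,0,0.296],0],[[0.657,-0.466,0.0],[0,0,0.296],0],[[0.657,-0.466,0.0],[0,0,0.296],0],[[0.657,-0.466,0.0],[0,0,0.296],0],[[0.657,-0.466,0.018],[0,0,0.296],0],[[0.657,-0.466,0.018],[0,0,0.296],0]]' 20; python3 go.py .115 .045 .122
```

```text
clock: 1.95
eef_pos: [0.7033, 0.0543, 0.2198]
orientation: [[0.988, 0.156, -0.004], [0.156, -0.988, 0.0], [-0.004, -0.001, -1.0]]
force: [-0.6, -0.3, -0.6]
finger_gap: 0.0004
gripper_force: 0.0
t 1.95 TCP jig [0.1145 0.0479 0.2198] yaw err 0.0036111991845639013 F [-0.5812 -0.3461 -0.6142] gap 0.0003990011375607886
shift [0.0009 0.003  0.0978]
```

```bash
python3 -m pendant '[[[0,0.003,0.05],[0,0,0],0],[[0,0.003,0.098],[0,0,0],0],[[0,0.003,0.098],[0,0,0],0],[[-0.02,0.003,0.098],[0,0,0],0],[[-0.03,0.003,0.098],[0,0,0],0],[[-0.04,0.003,0.098],[0,0,0],0],[[-0.05,0.003,0.098],[0,0,0],0],[[-0.06,0.003,0.098],[0,0,0],0],[[-0.07,0.003,0.098],[0,0,0],0],[[-0.08,0.003,0.099],[0,0,0],0],[[-0.087,0.003,0.102],[0,0,0],0],[[-0.091,0.003,0.106],[0,0,0],0],[[-0.093,0.003,0.111],[0,0,0],0],[[-0.094,0.003,0.116],[0,0,0],0],[[-0.095,0.003,0.121],[0,0,0],0],[[-0.095,0.003,0.124],[0,0,0],0],[[-0.095,0.003,0.124],[0,0,0],0]]'; python3 go.py
```

```text
clock: 3.65
eef_pos: [0.6107, 0.0343, 0.0979]
orientation: [[0.988, 0.152, -0.001], [0.152, -0.988, -0.0], [-0.001, 0.0, -1.0]]
force: [0.3, -0.2, 0.1]
finger_gap: 0.0005
gripper_force: 0.0
t 3.65 TCP jig [0.0199 0.0422 0.0979] yaw err -0.00010056452346388078 F [ 0.2656 -0.2428  0.1109] gap 0.0004964903057496914
```

```bash
python3 -m pendant '[[[0,0,0.002],[0,0,0],0],[[0,0,0.004],[0,0,0],0],[[0,0,0.005],[0,0,0],0],[[0,0,0.006],[0,0,0],0],[[0,0,0.006],[0,0,0],0]]'; python3 - <<'E'
from workcell import vision;import cv2,numpy as np
a=vision.grab_frame('side')[150:330,230:430,::-1];b=vision.grab_frame('wrist')[:,:,::-1]
cv2.imwrite('pics/s1.png',np.hstack([cv2.resize(a,(400,360)),cv2.resize(b,(400,300))[:, :] if 0 else cv2.copyMakeBorder(cv2.resize(b,(400,300)),0,60,0,0,0)]))
E
```

```text
clock: 4.15
eef_pos: [0.611, 0.0343, 0.0944]
orientation: [[0.988, 0.152, 0.001], [0.152, -0.988, 0.0], [0.001, -0.0, -1.0]]
force: [-6.0, -0.6, 19.6]
finger_gap: 0.0003
gripper_force: 9.7
```

View pics/s1.png

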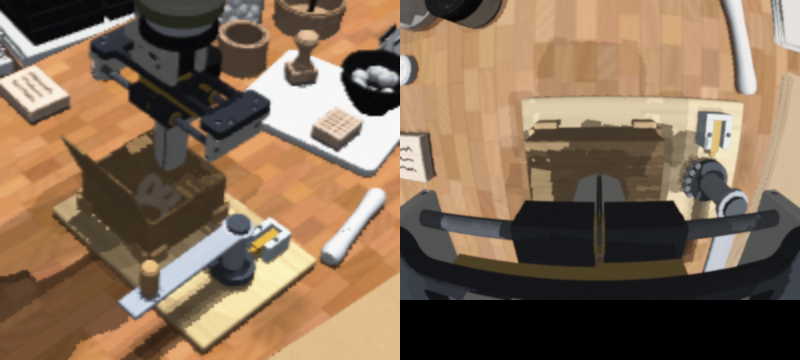

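The far flap is flat: the tip is at 72.4 mm with 20 N on it. Next is the near flap.

```bash
python3 -m pendant '[[[0,0,-0.05],[0,0,0],0],[[0,0,-0.1],[0,0,0],0],[[-0.02,0,-0.115],[0,0,0],0],[[-0.07,0,-0.115],[0,0,0],0],[[-0.12,0,-0.115],[0,0,0],0],[[-0.138,0,-0.115],[0,0,0],0],[[-0.138,0,-0.075],[0,0,0],0],[[-0.138,0,-0.035],[0,0,0],0],[[-0.138,0,-0.035],[0,0,0],0]]'; python3 go.py
```

```text
clock: 5.15
eef_pos: [0.4725, 0.0132, 0.1245]
orientation: [[0.988, 0.153, -0.006], [0.153, -0.988, -0.001], [-0.006, -0.0, -1.0]]
force: [-0.8, 0.5, 0.7]
finger_gap: 0.0004
gripper_force: 0.0
t 5.15 TCP jig [-0.1199  0.0425  0.1245] yaw err 0.00024002849635895718 F [-0.8431  0.5129  0.7132] gap 0.0004389055338324382
```

```bash
python3 -m pendant '[[[0.02,0,0],[0,0,0],0],[[0.03,0,0],[0,0,0],0],[[0.04,0,0],[0,0,0],0],[[0.05,0,0],[0,0,0],0],[[0.06,0,0],[0,0,0],0],[[0.07,0,0],[0,0,0],0],[[0.08,0,0],[0,0,0],0],[[0.088,0,0.001],[0,0,0],0],[[0.094,0,0.005],[0,0,0],0],[[0.098,0,0.010],[0,0,0],0],[[0.101,0,0.015],[0,0,0],0],[[0.103,0,0.020],[0,0,0],0],[[0.105,0,0.025],[0,0,0],0],[[0.105,0,0.028],[0,0,0],0],[[0.105,0,0.030],[0,0,0],0],[[0.105,0,0.031],[0,0,0],0],[[0.105,0,0.031],[0,0,0],0]]'; python3 go.py
```

```text
clock: 6.85
eef_pos: [0.5784, 0.0293, 0.0983]
orientation: [[0.988, 0.152, 0.001], [0.152, -0.988, 0.0], [0.001, -0.0, -1.0]]
force: [-4.5, -0.0, 21.5]
finger_gap: 0.0004
gripper_force: 10.5
t 6.85 TCP jig [-0.0128  0.0422  0.0983] yaw err -0.00031671279659795104 F [-4.4789 -0.014  21.51  ] gap 0.00038919277991149336
```

The near flap is flat too: the tip is at 76.3 mm. I'll hover over the handle and look.

```bash
python3 -m pendant '[[[0,0,-0.05],[0,0,0],0],[[-0.02,0.03,-0.09],[0,0,0.15],0.3],[[-0.06,0.06,-0.09],[0,0,0.3],1],[[-0.107,0.108,-0.09],[0,0,0.45],1],[[-0.107,0.108,-0.09],[0,0,0.6],1],[[-0.107,0.108,-0.09],[0,0,0.785],1],[[-0.107,0.108,-0.09],[0,0,0.785],1],[[-0.107,0.108,-0.09],[0,0,0.785],1],[[-0.107,0.108,-0.09],[0,0,0.785],1]]'; python3 go.py;  python3 - <<'E'
from workcell import vision,manip;import cv2,numpy as np
print(manip.get_state()['joints'])
a=vision.grab_frame('side')[180:330,230:430,::-1];b=vision.grab_frame('wrist')[:,:,::-1]
cv2.imwrite('pics/w2.png',b)
cv2.imwrite('pics/s2.png',np.hstack([cv2.resize(a,(400,300)),cv2.resize(b,(400,300))]))
E
```

```text
clock: 7.75
eef_pos: [0.4893, -0.0931, 0.1865]
orientation: [[0.809, -0.587, 0.0], [-0.587, -0.809, 0.0], [0.0, -0.0, -1.0]]
force: [-0.0, -0.0, -0.4]
finger_gap: 0.0598
gripper_force: 0.0
t 7.75 TCP jig [-0.1195 -0.0652  0.1865] yaw err -0.780552598914259 F [-0.0229 -0.0059 -0.4016] gap 0.05976710780054867
[-0.11777048  0.41989003  0.26240886  2.17748751 -0.19857876  0.5659305
 -1.90736225]
```

View pics/s2.png

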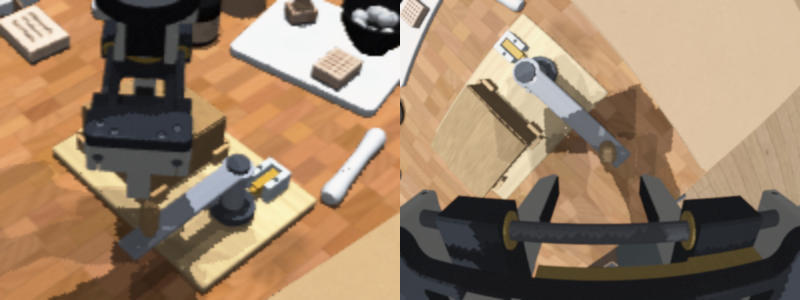

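The flaps look closed from here. The handle is near (606,150) in the wrist half, in shadow, so I'll enlarge it.

```bash
python3 -c "
import cv2
b=cv2.imread('pics/w2.png')[60:260,130:350]; cv2.imwrite('pics/w2c.png',cv2.convertScaleAbs(cv2.resize(b,(660,600),interpolation=2),alpha=1.3,beta=15))"
```

```text
(no output)
```

View pics/w2c.png

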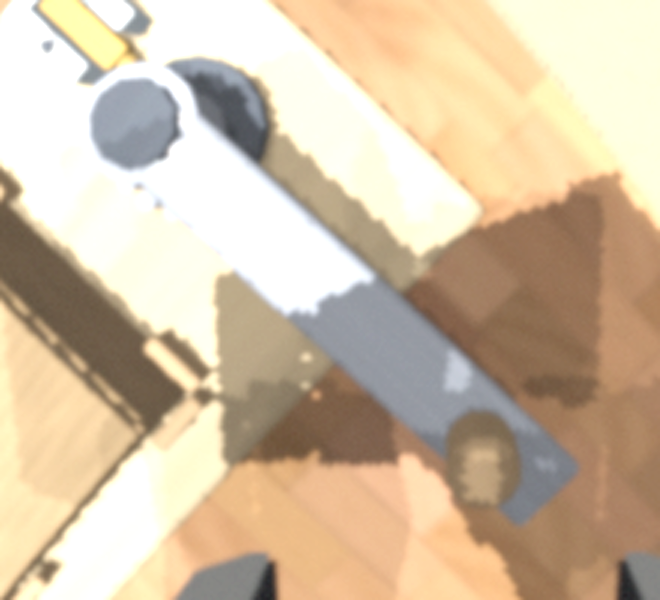

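Handle top centre is at crop (485,478), post top at (135,123), and the arm's end edge midpoint at about (548,495).

```bash
python3 - <<'E'
import numpy as np
from workcell import vision,manip
c=vision.get_calibration('wrist'); s=manip.get_state(); R=np.array(s['orientation']); x=np.array(s['eef_pos']); T=c['T_tool_cam']
p=np.load('p.npy');o={}
for n,u,v,z in(('handle',485,478,.1225),('foot',480,428,.0865),('post',135,123,.092)):
    d=np.array([130+u/3-c['cx'],60+v/3-c['cy']])/c['fx']; r=np.hypot(*d)
    ray=R@T[:3,:3]@np.array([*(np.sin(r)*d/r),np.cos(r)]); e=R@T[:3,3]+x
    P=e+ray*(z-e[2])/ray[2]; o[n]=P; print(n,P.round(4),'tool shift',(R.T@(P-x)).round(4))
d=o['handle']-o['post']; a=np.arctan2(d[1],d[0])-p[2]; print(np.hypot(*d[:2]),'lever',(np.pi/2+1.65-a)%(2*np.pi))
E
```

```text
handle [ 0.4926 -0.1065  0.1225] tool shift [0.0106 0.0087 0.064 ]
foot [ 0.4939 -0.1075  0.0865] tool shift [0.0122 0.0088 0.1   ]
post [ 0.6096 -0.0853  0.092 ] tool shift [ 0.0927 -0.0773  0.0945]
0.11885190446080574 lever 0.05258617041072178
```

```bash
python3 -m pendant '[[[0.0105,0.0085,0.0],[0,0,0],1],[[0.0105,0.0085,0.04],[0,0,0],1],[[0.0105,0.0085,0.065],[0,0,0],0.6],[[0.0105,0.0085,0.076],[0,0,0],0.5],[[0.0105,0.0085,0.076],[0,0,0],0.4],[[0.0105,0.0085,0.076],[0,0,0],0.2],[[0.0105,0.0085,0.076],[0,0,0],0.0],[[0.0105,0.0085,0.076],[0,0,0],0.0],[[0.0105,0.0085,0.076],[0,0,0],0.0],[[0.0105,0.0085,0.076],[0,0,0],0.0],[[0.0105,0.0085,0.076],[0,0,0],0.0]]' 30; python3 go.py
```

```text
clock: 8.95
eef_pos: [0.4925, -0.1067, 0.1108]
orientation: [[0.807, -0.591, 0.0], [-0.591, -0.807, -0.0], [0.0, -0.0, -1.0]]
force: [0.1, -0.1, -0.4]
finger_gap: 0.0211
gripper_force: 0.0
t 8.95 TCP jig [-0.1184 -0.0791  0.1108] yaw err -0.7849327995406412 F [ 0.0809 -0.1214 -0.371 ] gap 0.02108984490071102
```

```bash
python3 -m pendant '[[[0,0,0],[0,0,0],0],[[0,0,0],[0,0,0],0],[[0,0,0],[0,0,0],0]]'; cat > arc.py <<'E'
import sys,numpy as np
from workcell import manip
np.set_printoptions(precision=4,suppress=True)
p=np.load('p.npy'); s=manip.get_state(); R=np.array(s['orientation']); x=np.array(s['eef_pos']); C=np.array([.6092,-.085])
d=x[:2]-C; a0=np.arctan2(d[1],d[0])
th=(np.pi/2+1.65-(a0-p[2]))%(2*np.pi)
F=np.array(s['force'])[:2]; ur=d/np.hypot(*d); ut=np.array([ur[1],-ur[0]])
print('t',s['clock'],'theta',th,'r',np.hypot(*d),'z',x[2],'Frad',F@ur,'Ftan',F@ut,'gap',s['finger_gap'],s['gripper_force'])
for t in np.arange(*map(float,sys.argv[1:4])):
    a=np.pi/2+1.65-t+p[2]; w=np.array([C[0]+.12*np.cos(a),C[1]+.12*np.sin(a),x[2]])
    print(round(t,3),(R.T@(w-x)).round(4))
E
python3 arc.py .1 .72 .06
```

```text
clock: 9.25
eef_pos: [0.4925, -0.1067, 0.1107]
orientation: [[0.807, -0.591, 0.0], [-0.591, -0.807, 0.0], [0.0, -0.0, -1.0]]
force: [1.0, 1.0, 2.7]
finger_gap: 0.017
gripper_force: 30.0
t 9.25 theta 0.04790709219816236 r 0.11867840224911222 z 0.11070709587388519 Frad -1.1458003459358124 Ftan 0.7808683580227089 gap 0.01698780973205972 30.00057537399698
0.1 [-0.0053 -0.0034 -0.    ]
0.16 [-0.0102 -0.0088 -0.    ]
0.22 [-0.0147 -0.0144 -0.    ]
0.28 [-0.0188 -0.0203  0.    ]
0.34 [-0.0226 -0.0264  0.    ]
0.4 [-0.026  -0.0327  0.    ]
0.46 [-0.029  -0.0393  0.    ]
0.52 [-0.0317 -0.046   0.    ]
0.58 [-0.0339 -0.0528  0.    ]
0.64 [-0.0357 -0.0598  0.    ]
0.7 [-0.0371 -0.0669  0.    ]
```

```bash
python3 -m pendant '[[[-0.004,-0.0035,0],[0,0,0],0],[[-0.0092,-0.009,0],[0,0,0],0],[[-0.0137,-0.0145,0],[0,0,0],0],[[-0.018,-0.020,0],[0,0,0],0],[[-0.022,-0.026,0],[0,0,0],0],[[-0.0255,-0.0325,0],[0,0,0],0],[[-0.0287,-0.039,0],[0,0,0],0],[[-0.0315,-0.046,0],[0,0,0],0],[[-0.0338,-0.053,0],[0,0,0],0],[[-0.0338,-0.053,0],[0,0,0],0]]' >/dev/null; python3 arc.py .6 1.34 .06
```

```text
t 10.25 theta 0.5893191849703574 r 0.1195102031510546 z 0.11067408889706126 Frad -5.008134634493568 Ftan -0.7047194804793911 gap 0.0170682365549273 30.000457833521068
0.6 [-0.0008 -0.0011 -0.    ]
0.66 [-0.0025 -0.0081  0.    ]
0.72 [-0.0037 -0.0152  0.    ]
0.78 [-0.0045 -0.0224  0.    ]
0.84 [-0.0049 -0.0295  0.    ]
0.9 [-0.0049 -0.0367  0.    ]
0.96 [-0.0044 -0.0439  0.    ]
1.02 [-0.0035 -0.0511  0.    ]
1.08 [-0.0021 -0.0581  0.    ]
1.14 [-0.0004 -0.0651  0.    ]
1.2 [ 0.0018 -0.072   0.    ]
1.26 [ 0.0044 -0.0787  0.    ]
1.32 [ 0.0074 -0.0853  0.    ]
```

```bash
python3 -m pendant '[[[-0.002,-0.008,0],[0,0,0],0],[[-0.003,-0.015,0],[0,0,0],0],[[-0.0038,-0.0225,0],[0,0,0],0],[[-0.0042,-0.0295,0],[0,0,0],0],[[-0.0042,-0.0367,0],[0,0,0],0],[[-0.0038,-0.043,0],[0,0,0],0],[[-0.0038,-0.043,0],[0,0,0],0],[[-0.0038,-0.043,0],[0,0,0],0]]' >/dev/null; python3 arc.py .96 1.74 .05
```

```text
t 11.05 theta 0.9408008778616752 r 0.11996536767628849 z 0.11061059421467989 Frad -2.340931404034387 Ftan -2.0615467161970638 gap 0.017199499399053624 30.001141126267612
0.96 [ 0.0002 -0.0023 -0.    ]
1.01 [ 0.0009 -0.0083 -0.    ]
1.06 [ 0.0019 -0.0142 -0.    ]
1.11 [ 0.0032 -0.02   -0.    ]
1.16 [ 0.0048 -0.0258 -0.    ]
1.21 [ 0.0067 -0.0315 -0.    ]
1.26 [ 0.0089 -0.0371 -0.    ]
1.31 [ 0.0113 -0.0426 -0.    ]
1.36 [ 0.0141 -0.0479 -0.0001]
1.41 [ 0.017  -0.0531 -0.0001]
1.46 [ 0.0203 -0.0582 -0.0001]
1.51 [ 0.0238 -0.063  -0.0001]
1.56 [ 0.0275 -0.0677 -0.0001]
1.61 [ 0.0315 -0.0722 -0.0001]
1.66 [ 0.0356 -0.0766 -0.0001]
1.71 [ 0.04   -0.0806 -0.0001]
```

```bash
python3 -m pendant '[[[0.0009,-0.007,0],[0,0,0],0],[[0.0018,-0.0135,0],[0,0,0],0],[[0.0032,-0.02,0],[0,0,0],0],[[0.0048,-0.0258,0],[0,0,0],0],[[0.0067,-0.0315,0],[0,0,0],0],[[0.0089,-0.0371,0],[0,0,0],0],[[0.0113,-0.0426,0],[0,0,0],0],[[0.0113,-0.0426,0],[0,0,0],0],[[0.0113,-0.0426,0],[0,0,0],0]]' >/dev/null; python3 arc.py 1.3 1.7 .03
```

```text
t 11.95 theta 1.3028566892419566 r 0.12054372273206208 z 0.11056512493357093 Frad -0.199599596742483 Ftan -3.176051224559326 gap 0.017345084673934863 30.00164204331668
1.3 [ 0.0003  0.0005 -0.    ]
1.33 [ 0.0019 -0.0027 -0.    ]
1.36 [ 0.0036 -0.0059 -0.    ]
1.39 [ 0.0053 -0.009  -0.    ]
1.42 [ 0.0072 -0.0121 -0.    ]
1.45 [ 0.0091 -0.0151 -0.0001]
1.48 [ 0.0112 -0.0181 -0.0001]
1.51 [ 0.0133 -0.021  -0.0001]
1.54 [ 0.0155 -0.0239 -0.0001]
1.57 [ 0.0178 -0.0266 -0.0001]
1.6 [ 0.0202 -0.0293 -0.0001]
1.63 [ 0.0226 -0.032  -0.0001]
1.66 [ 0.0252 -0.0345 -0.0001]
1.69 [ 0.0278 -0.037  -0.0001]
```

```bash
python3 -m pendant '[[[0.0027,-0.0043,0],[0,0,0],0],[[0.0053,-0.009,0],[0,0,0],0],[[0.0072,-0.0121,0],[0,0,0],0],[[0.0091,-0.0151,0],[0,0,0],0],[[0.0091,-0.0151,0],[0,0,0],0]]' >/dev/null; python3 arc.py 1.5 1.68 .03
```

```text
t 12.45 theta 1.4439296367799477 r 0.12070449673180032 z 0.1104956880940424 Frad 1.369564200380978 Ftan -4.003096922155829 gap 0.017193166369606643 30.00198461993932
1.5 [ 0.0044 -0.0051 -0.    ]
1.53 [ 0.0066 -0.008  -0.0001]
1.56 [ 0.0089 -0.0108 -0.0001]
1.59 [ 0.0112 -0.0135 -0.0001]
1.62 [ 0.0137 -0.0162 -0.0001]
1.65 [ 0.0162 -0.0188 -0.0001]
```

```bash
python3 -m pendant '[[[0.0022,-0.0025,0],[0,0,0],0],[[0.0044,-0.0051,0],[0,0,0],0]]' >/dev/null; python3 arc.py 1.65 1.66 .03;python3 -m pendant '[[[0.0022,-0.0028,0],[0,0,0],0],[[0.0045,-0.0057,0],[0,0,0],0],[[0.0069,-0.0085,0],[0,0,0],0],[[0.0094,-0.0112,0],[0,0,0],0],[[0.0118,-0.0137,0],[0,0,0],0],[[0.0118,-0.0137,0],[0,0,0],0],[[0.0118,-0.0137,0],[0,0,0],0],[[0.0118,-0.0137,0],[0,0,0],0]]' >/dev/null; python3 arc.py 1.65 1.66 .03
python3 - <<'E'
from workcell import vision;import cv2,numpy as np
a=vision.grab_frame('side')[150:330,230:430,::-1];b=vision.grab_frame('wrist')[:,:,::-1]
cv2.imwrite('pics/s3.png',np.hstack([cv2.resize(a,(400,360)),cv2.copyMakeBorder(cv2.resize(b,(400,300)),0,60,0,0,0)]))
E
```

```text
t 12.65 theta 1.4942016538557412 r 0.12074503996169222 z 0.11047278448055599 Frad 4.183727886022 Ftan -5.4795784278399875 gap 0.01726822331503892 30.002394603990297
1.65 [ 0.0128 -0.0137 -0.0001]
t 13.45 theta 1.6525152894055855 r 0.12092518992854105 z 0.11056853294100205 Frad 3.929017398756813 Ftan -3.323886426212687 gap 0.017042861353132554 30.002105481689796
1.65 [ 0.0004  0.0009 -0.    ]
```

View pics/s3.png

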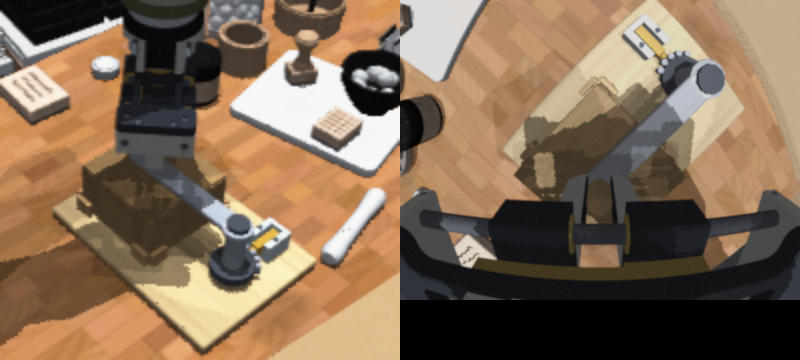

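The lever lies across the closed flaps at about 1.65 rad. The push dropped from 5.5 N to 3.3 N past the third peak, and the handle is gripped at 30 N. Handing in.

```bash
python3 -c "
from workcell import workorder; print(workorder.finish_job())"
```

```text
the job is handed in; nothing more can be done
None
```

The job is handed in at about 13.5 s: the far flap was folded down first, then the near flap over it, and the lever is held by its handle at about 1.65 rad, in the dip after the third click and short of the fourth; nothing else was touched.

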